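# Refit the kiln control handle and turn the heat up

## Task

The red-and-black handle of the test kiln's heat control has come off and lies on the bench. Push it square and fully home onto the brass square shaft of the sloping control box, then use it to turn the shaft clockwise as far as it goes, and let go with the handle left on the shaft. Leave the glaze jar, the test tile and the brush pot where they stand.

Things in the scene. Friction and masses are not known exactly. Their poses are not given: they have to be found in the camera images.
- handle: loose handle, 48 mm tall, lying bore-down. Black round hub 48 mm across, 22 mm tall; on it a red grip bar 46 mm long (own x), 14 mm wide (y), from 22 to 48 mm above the underside, white line on top. Underside: square blind bore 15.5 mm wide, 18 mm deep, sides parallel to x and y; fits in any quarter turn. Origin: centre of the underside (bore mouth); z from bore to bar.
- control_box: fixed grey wedge-shaped control box, 130 mm deep (x), 206 mm wide (y). Its bare metal panel slopes up from 48 mm high at the front (own -x, towards the robot) to 111 mm at the back: it is tilted 26 degrees (0.45 rad) from level. Origin: centre of its underside, on the bench.
- shaft_seat (a point): where the handle's underside rests when home: centre of the top of the dark collar (36 mm across, 6 mm above the panel's middle, 85 mm above the bench). z: shaft axis, out of the panel, up and to the robot, 0.45 rad from vertical; x, y parallel to the flats, turning with the shaft. Brass shaft: 14 mm square for 14 mm beyond the collar, then a tip 11 mm square, 3 mm long.
- shaft_tip (a point): centre of the tip of the brass shaft, 17 mm beyond shaft_seat along the shaft's axis; same axes.
- heat_shaft (a joint): turn of the shaft in rad, growing clockwise as seen looking at the panel; stops at 0 (low) and 1.5 (full heat); it starts between 0 and 0.6 and stays where it is left (stiff, about 0.1 N m).
- glaze_jar: bystander: lidded jar 70 mm across and 75 mm tall, standing loose. Origin: centre of its underside.
- test_tile: bystander: L-shaped glazed test tile, foot 45 x 50 mm, blue upright 67 mm tall, standing loose. Origin: centre of its underside.
- brush_pot: bystander: blue ceramic pot 72 mm across, 85 mm tall, with brushes sticking up to 155 mm, standing loose. Origin: centre of its underside.
Mind the look-alikes: they are no part of the job. Several things look just like the handle: the one meant starts nearest to the robot's base.

How it is judged:
On the way, in this order (a step that is already met when the one before it is completed fails the run):
1. the handle is fully home on the shaft (z of handle in the frame of shaft_seat between -0.003 and 0.003 m and distance between handle and shaft_seat below 0.005 m and angle between the z axis of handle and the z axis of shaft_seat, either way round below 0.12 rad), for 0.2 s.
2. the shaft is turned clockwise to its stop with the handle on it (all of step 1 and value of joint heat_shaft above 1.35 rad), for 0.1 s.
At the end, for the whole second after the job is handed in: The handle sits released and at rest on the shaft: its underside within 3 mm of the collar along the shaft, its origin within 5 mm of shaft_seat, its axis within 0.12 rad of the shaft's; the shaft stands above 1.35 rad (stop at 1.5) (all of step 2 and linear speed of handle below 0.02 m/s); the robot touches nothing.
It fails at once if the glaze jar is shifted by more than 30 mm or tipped over (distance of glaze_jar from where it was at the start of the episode above 0.03 m or angle between glaze_jar's own z axis and vertical above 0.5 rad).
It fails at once if the test tile is shifted by more than 30 mm or tipped over (distance of test_tile from where it was at the start of the episode above 0.03 m or angle between test_tile's own z axis and vertical above 0.5 rad).
It fails at once if the brush pot is shifted by more than 30 mm or tipped over (distance of brush_pot from where it was at the start of the episode above 0.03 m or angle between brush_pot's own z axis and vertical above 0.5 rad).
It also fails if it takes over 48 s, if anything falls off the work surface, if the arm or the gripper's body presses on something with over 40 N, if the wrist force passes 120 N, or if a joint passes its speed limit or range.

## Robot

A 7-joint arm with a two-finger parallel gripper is mounted at the origin on the work surface. World frame = base frame: x ahead of the robot, y to its left, z up, the work surface at z = 0. Lengths are in m, angles in rad, forces in N, time in s.
With the tool pointing down it reaches from about 0.425 to 0.925 m from the base axis. Payload 6.8 kg.
Tool frame: the origin (TCP) lies at the very end of the fingers, on their centre line; the grasp point (between the pads) lies 19 mm behind it; z points along the fingers, y is the line along which they close (so a half turn about z gives the same grasp; the last joint's range is limited). The gripper opens to 85 mm and grips with 20 to 120 N. Pads are 22 mm wide; open, the fingers measure 114 mm over their backs; the gripper's body (76 mm by 85 mm) begins 54 mm behind the grasp point. The pads swing forward as they close: fully open they stand 13 mm farther back than shut.
Start: joints at [-1.318, 0.477, 0.022, 1.555, -0.011, 1.109, -0.083], TCP at [0.238, 0.632, 0.231] pointing down, gripper open.
Joint ranges: [-2.96, 2.96], [-0.34, 2.1], [-1.41, 1.46], [0.24, 2.44], [-1.37, 4.51], [0.17, 1.92], [-2.96, 2.96]. Speed limits (rad/s): [2.39, 2.39, 3.14, 3.14, 3.14, 3.14, 3.14].

## Interface

Orientations are given as a rotation vector (axis times angle).
In Python, from bench import r gives the robot as it stands. The module is installed in compiled form; this text tells all that it offers.
- The arm moves only by the tool servo_tool, never from a script. Its argument "commands" is a list of rows, each a list of 7 numbers: the turn, a rotation vector about the world's x, y, z in degrees, then the shift along the world's x, y, z in mm, then the closure, from 0 (fully open) to 1 (shut). A call has 1 to 5 rows; each row is the pose to reach, as a shift and turn from the pose commanded when the call began; what a row does not reach only later rows make up. A row lasts 1/12 s, in which the tool goes at most 41.7 mm and 7.16 degrees, less where a joint would pass 70% of its speed; a pose out of reach is approached as far as the arm can. A call with a gripper value outside its range is refused whole. The fingers move at their own pace and stop on an object; "force" is the grip in N (left out, the last holds). Time passes only in rows, so rows that repeat a pose let the fingers close. It gives the time, the measured TCP pose, the force, the opening and the grip force at its end, in the units of the state.
- r.get_obs(): the state, without advancing time (a new reading comes with each control period).
- r.grab_frame(name): name is "scene" or "top" or "wrist"; returns (picture, depth): 400x640x3 uint8, blue, green, red; 400x640 float32, m along the optical axis (not along the pixel's ray), 0 where there is no reading.
- r.camera_info(name): a dict with "vertical_fov" (degrees; the focal length in pixels is half the picture's height over the tangent of half this angle, whatever the lens; pixels are square), "cx", "cy" (the principal point, pixels), "cam_to_world" (4x4, takes a point from camera to world coordinates); the wrist camera has in their place "T_tool_cam" (4x4, takes a point from camera to tool coordinates, whose origin is the TCP and whose axes are the flange's). Camera axes: x right, y up, looking along -z (the intrinsics and any distortion apply to the point x, -y, -z); pixel columns grow to the right and rows downward; lengths in m; the calibration is good to about 2 mm. A picture is of the moment at which its call begins: read the wrist's pose just before it. camera_info takes no time and is no camera call.
- r.hand_in(): hands the job in; it is judged then, once.
The state is a dict: "clock": time; "joints": joint angles; "qvel": joint speeds; "tau": joint torques, N m; "tcp_pos": TCP position; "orientation": TCP orientation; "contact_force": force on the tool from outside, world axes, zero at the start; "moment": the same for the moment, N m; "grip_width": finger opening in m; "gripper_force": force on a finger pad.
Only numpy, scipy, OpenCV 4.12 (cv2) and the standard library are available. Lean on these libraries where they do the work, as an engineer would, in place of code of your own. Each camera call takes 0.05 s, during which the arm holds its last target. There are 200 camera calls.

## Working session

There is one attempt and no reset: what is moved stays moved. The work goes in short steps, Python scripts to look and compute and a tool call to move; the robot and the scene stay as the last step left them, time stands still between calls to the robot, and variables do not carry over. Pictures are saved under pics/ and viewed, at most 10 in all, crops included, and the job is handed in when it is done.

Besides the shell and the picture viewer there is one more tool, called in YAML: its name, and indented under it one key for each argument. servo_tool: Moves the arm, as the interface text tells. Its arguments: {"type":"object","properties":{"commands":{"type":"array"},"force":{"type":"number"}},"required":["commands"]}

```bash
mkdir -p pics
cat > h.py <<'E'
import numpy as np, cv2
from bench import r
from scipy.spatial.transform import Rotation as R
def grab(n):
    o=r.get_obs(); im,d=r.grab_frame(n); ci=r.camera_info(n)
    if 'cam_to_world' in ci: T=np.array(ci['cam_to_world'])
    else:
        W=np.eye(4); W[:3,:3]=R.from_rotvec(o['orientation']).as_matrix(); W[:3,3]=o['tcp_pos']; T=W@np.array(ci['T_tool_cam'])
    f=200/np.tan(np.radians(ci['vertical_fov'])/2)
    return im,d,ci,T,f
def cloud(n):
    im,d,ci,T,f=grab(n)
    v,u=np.mgrid[:400,:640]
    K=np.array([[f,0,ci['cx']],[0,f,ci['cy']],[0,0,1]])
    dist=ci.get('distortion',ci.get('dist'))
    uv=np.stack([u,v],-1).reshape(-1,1,2).astype(float)
    n2=cv2.undistortPoints(uv,K,np.array(dist,float) if dist is not None else None).reshape(400,640,2)
    P=np.stack([n2[...,0]*d,-n2[...,1]*d,-d],-1)@T[:3,:3].T+T[:3,3]
    P[d<=0]=np.nan
    return im,d,P
E
python3 - <<'E'
from h import *
o=r.get_obs(); print(o)
for n in('scene','top','wrist'):
    ci=r.camera_info(n); print(n,{k:(np.round(v,3).tolist() if not isinstance(v,str) else v) for k,v in ci.items()})
ims=[]
for n in('scene','top'):
    im,d,P=cloud(n); cv2.imwrite(f'pics/{n}0.png',im); np.savez(f'{n}0.npz',im=im,d=d,P=P)
E
```

```text
{'clock': 0.0, 'joints': array([-1.31812251,  0.47782766,  0.02232939,  1.55645892, -0.01149544,
        1.10926941, -0.08307753]), 'qvel': array([-0.00036963, -0.00074058, -0.00093605,  0.00141697,  0.00098227,
       -0.001078  , -0.00131708]), 'tau': array([ 3.14358749e-04, -5.96452045e+01,  1.60806801e+00, -2.81194353e+01,
        1.25037198e-02,  9.45434149e-03, -3.76657809e-06]), 'tcp_pos': array([0.23807508, 0.63099193, 0.23030387]), 'orientation': array([-5.63513480e-01, -3.09044179e+00,  2.86650170e-03]), 'contact_force': array([-0.03161662, -0.33002381, -0.66999105]), 'moment': array([ 0.01702468,  0.02221925, -0.0333503 ]), 'gripper_force': 0.0, 'grip_width': 0.08538786522962134}
scene {'vertical_fov': 48.664, 'cx': 322.697, 'cy': 193.947, 'cam_to_world': [[0.273, -0.525, 0.806, 1.4], [0.962, 0.129, -0.242, -0.229], [0.024, 0.841, 0.54, 0.638], [0.0, 0.0, 0.0, 1.0]]}
top {'vertical_fov': 50.546, 'cx': 320.143, 'cy': 195.212, 'cam_to_world': [[0.012, 0.987, -0.158, 0.391], [-0.999, 0.017, 0.028, 0.029], [0.031, 0.158, 0.987, 1.226], [0.0, 0.0, 0.0, 1.0]]}
wrist {'vertical_fov': 62.977, 'cx': 312.975, 'cy': 202.122, 'T_tool_cam': [[-0.002, 0.947, 0.321, 0.083], [1.0, 0.002, 0.0, -0.0], [-0.0, 0.321, -0.947, -0.142], [0.0, 0.0, 0.0, 1.0]]}
```

View pics/scene0.png

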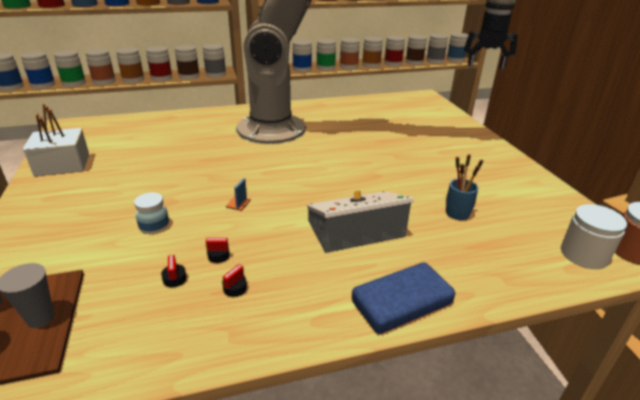

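View pics/top0.png

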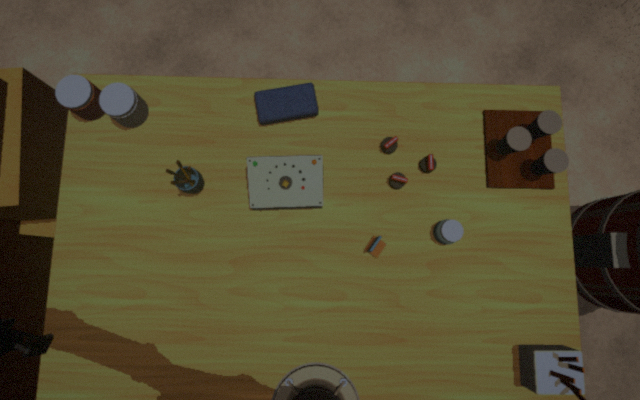

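The scene picture shows three handles at scene px (217,249), (173,270) and (235,281), which are top px (398,180), (430,163) and (390,145). The box is at top (286,182), with the shaft about (286,183). The jar is at (449,231), the tile at (376,246) and the brush pot at (188,180). Next I'll measure them.

```bash
cat > m.py <<'E'
from h import *
for n in('top','scene'):
    z=np.load(f'{n}0.npz'); im,P=z['im'],z['P']; hsv=cv2.cvtColor(im,cv2.COLOR_BGR2HSV)
    red=((hsv[...,0]<8)|(hsv[...,0]>172))&(hsv[...,1]>110)&(hsv[...,2]>60)
    pts=[(398,180),(430,163),(390,145)] if n=='top' else [(217,249),(173,270),(235,281)]
    print(n,'bench z',np.nanmedian(P[260:300,300:400,2]) if n=='top' else np.nanmedian(P[300:330,250:320,2]))
    for u,v in pts:
        p=P[v-14:v+15,u-14:u+15]; m=p[...,2]>0.008
        q=p[m]; top=p[(p[...,2]>0.036)]
        c,(w,h),a=cv2.minAreaRect((top[:,:2]*1000).astype(np.float32))
        print((u,v),'all',np.round((np.nanmin(q,0)+np.nanmax(q,0))/2,4),'barmean',np.round(top.mean(0),4),'zmax',np.nanmax(q[:,2]).round(4),'rect',np.round([*c,w,h,a],1),'r',np.hypot(*top.mean(0)[:2]).round(3),
          'pca',np.round(np.degrees(np.arctan2(*np.linalg.eigh(np.cov(top[:,:2].T))[1][::-1,1])),1))
z=np.load('top0.npz');P=z['P'];im=z['im']
p=P[150:215,240:332]; 
q=p.reshape(-1,3); q=q[(q[:,2]>.05)&(q[:,2]<.112)]
A=np.c_[q[:,:2],np.ones(len(q))]
w=np.ones(len(q),bool)
for _ in range(6):
    c=np.linalg.lstsq(A[w],q[w,2],rcond=None)[0]; res=q[:,2]-A@c; w=abs(res)<.004
g=c[:2]; print('panel',c,'tilt',np.arctan(np.hypot(*g)),'yaw up',np.degrees(np.arctan2(g[1],g[0])),res[w].std())
print('rect',cv2.minAreaRect((q[w][:,:2]*1000).astype(np.float32)))
hi=p.reshape(-1,3); hr=hi[:,2]-np.c_[hi[:,:2],np.ones(len(hi))]@c
s=hi[(hr>.012)&(hr<.03)]; print('shaft pts',len(s),s.mean(0),(s.min(0)+s.max(0))/2, hr[hr<.05].max())
for n,(u,v) in dict(jar=(449,231),tile=(376,246),pot=(188,180)).items():
    p=P[v-22:v+23,u-22:u+23].reshape(-1,3); p=p[p[:,2]>.01]; print(n,p.min(0).round(3),p.max(0).round(3))
a=cv2.resize(im[120:205,360:450],None,fx=5,fy=5,interpolation=cv2.INTER_CUBIC)
b=cv2.resize(im[150:215,245:330],None,fx=4,fy=4,interpolation=cv2.INTER_CUBIC)
o=np.zeros((430,800,3),np.uint8); o[:425,:450]=a; o[:260,455:795]=b; cv2.imwrite('pics/crop1.png',cv2.convertScaleAbs(o,alpha=1.6))
E
python3 m.py
```

```text
top bench z -0.0010680966382985435
(398, 180) all [ 0.633  -0.2306  0.0301] barmean [ 0.632  -0.2307  0.0461] zmax 0.0516 rect [ 632.9 -231.5   45.8   14.5   76.1] r 0.673 pca 75.8
(430, 163) all [ 0.682  -0.3229  0.0309] barmean [ 0.6819 -0.322   0.0455] zmax 0.0534 rect [ 6.821e+02 -3.230e+02  4.470e+01  1.530e+01  5.000e-01] r 0.754 pca 179.7
(390, 145) all [ 0.7399 -0.2084  0.0301] barmean [ 0.7382 -0.2079  0.0464] zmax 0.0519 rect [ 738.9 -208.5   13.7   46.8   40.1] r 0.767 pca 130.2
scene bench z 0.0012706690650484687
(217, 249) all [ 0.641  -0.2313  0.0301] barmean [ 0.6381 -0.2316  0.0455] zmax 0.052 rect [ 635.5 -231.5   46.6   17.    76.5] r 0.679 pca 75.9
(173, 270) all [ 0.6859 -0.3223  0.0298] barmean [ 0.6924 -0.3219  0.0467] zmax 0.0514 rect [ 686.2 -322.4   47.9   14.5    0.9] r 0.764 pca -179.5
(235, 281) all [ 0.7484 -0.2079  0.0298] barmean [ 0.7471 -0.2098  0.0455] zmax 0.0515 rect [ 742.3 -207.6   15.5   46.4   37.9] r 0.776 pca 124.1
panel [ 0.47655177  0.02302988 -0.21433034] tilt 0.4451668043743163 yaw up 2.766728597562826 0.0019218359384349077
rect ((610.498779296875, 91.22538757324219), (132.1193084716797, 205.330322265625), 2.8837668895721436)
shaft pts 31 [0.60209624 0.09091476 0.09729615] [0.60177705 0.09190943 0.09658176] 0.03100910776079982
jar [ 0.449 -0.399  0.01 ] [ 0.516 -0.332  0.081]
tile [ 0.419 -0.18   0.01 ] [ 0.467 -0.139  0.07 ]
pot [0.58  0.327 0.01 ] [0.649 0.395 0.157]
```

View pics/crop1.png

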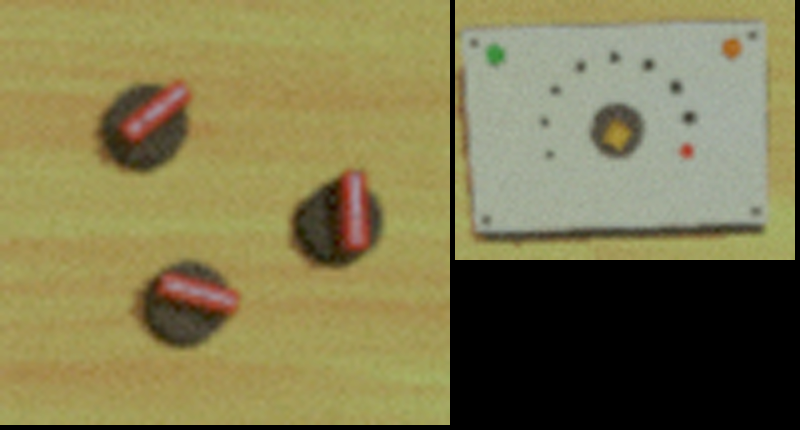

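Crop: the handle meant is the lower one at top px (398,180), nearest to the base (r 0.67 m against 0.75 and 0.77). Top and scene agree on it: about (0.634,-0.231), with the bar at 76°. The brass shaft is at top px (286,182). I'll go look at the shaft on the way.

```bash
cat >> h.py <<'E'
YAW=np.radians(2.8); 
n=np.array([-np.sin(.45)*np.cos(YAW),-np.sin(.45)*np.sin(YAW),np.cos(.45)])
SEAT=np.array([.6105,.0912,.0795])+.006*n
LAT=np.array([-np.sin(YAW),np.cos(YAW),0])
def ori(z,x): # tool axes
    x=x-z*(x@z); x/=np.linalg.norm(x); return np.c_[x,np.cross(z,x),z]
def to(Rt,p,o=None):
    o=o or r.get_obs(); Rc=R.from_rotvec(o['orientation'])
    tv=np.degrees((R.from_matrix(Rt)*Rc.inv()).as_rotvec()); s=(p-o['tcp_pos'])*1000
    print('turn',tv.round(2),'|',np.linalg.norm(tv).round(1),'shift',s.round(1),'j',np.round(o['joints'],2),'t',round(o['clock'],2))
    return tv,s
E
python3 - <<'E'
from h import *
print(n,SEAT); to(ori(-n,LAT),SEAT+.1*n)
E
```

```text
[-0.43444625 -0.02124797  0.9004471 ] [0.60789332 0.09107251 0.08490268]
turn [ 16.12 -22.12 -65.34] | 70.8 shift [ 326.3 -542.1  -55.5] j [-1.32  0.48  0.02  1.56 -0.01  1.11 -0.08] t 0.1
```

servo_tool:
  commands:
    - [5,-6,-18,100,-160,0,0]
    - [5,-6,-18,100,-160,0,0]
    - [5,-6,-18,100,-160,0,0]
    - [5,-6,-18,100,-160,0,0]
    - [5,-6,-18,100,-160,0,0]
  force: 40

```text
clock: 0.52
tcp_pos: [0.3406, 0.4662, 0.2309]
orientation: [1.016, 2.875, 0.155]
contact_force: [-0.2, -0.9, 0.7]
grip_width: 0.0854
gripper_force: 0.0
```

servo_tool:
  commands:
    - [5,-8,-24,110,-170,0,0]
    - [5,-8,-24,110,-170,0,0]
    - [5,-8,-24,110,-170,0,0]
    - [5,-8,-24,110,-170,0,0]
    - [5,-8,-24,110,-170,0,0]

```text
clock: 0.93
tcp_pos: [0.4478, 0.299, 0.2306]
orientation: [1.526, 2.486, 0.31]
contact_force: [-0.1, 0.2, -0.3]
grip_width: 0.0856
gripper_force: 0.0
```

Run:
```python
from h import *
to(ori(-n,LAT),SEAT+.1*n)
```

```text
turn [  6.07  -7.98 -23.19] | 25.3 shift [ 116.6 -210.   -55.7] j [-1.12  0.12  0.34  2.11  0.18  0.68 -0.44] t 0.93
```

servo_tool:
  commands:
    - [6,-8,-23,116,-210,-20,0]
    - [6,-8,-23,116,-210,-20,0]
    - [6,-8,-23,116,-210,-20,0]
    - [6,-8,-23,116,-210,-20,0]
    - [6,-8,-23,116,-210,-40,0]

```text
clock: 1.35
tcp_pos: [0.5477, 0.1214, 0.2046]
orientation: [1.922, 2.026, 0.468]
contact_force: [0.6, 1.3, -0.3]
grip_width: 0.0858
gripper_force: 0.0
```

servo_tool:
  commands:
    - [0,0,0,0,-20,-15,0]
    - [0,0,0,0,-20,-15,0]
    - [0,0,0,0,-20,-15,0]

```text
clock: 1.6
tcp_pos: [0.5465, 0.1005, 0.1877]
orientation: [1.924, 2.028, 0.459]
contact_force: [-0.2, -0.6, 0.1]
grip_width: 0.0856
gripper_force: 0.0
```

```bash
cat > look.py <<'E'
from h import *
import sys
im,d,P=cloud('wrist'); np.savez(sys.argv[1]+'.npz',im=im,d=d,P=P)
cv2.imwrite(f'pics/{sys.argv[1]}.png',cv2.convertScaleAbs(im,alpha=1.3))
E
python3 - <<'E'
from h import *
to(ori(-n,LAT),SEAT+.1*n)
E
python3 look.py shaft1
```

```text
turn [ 0.16 -0.1  -0.17] | 0.3 shift [ 17.9 -11.6 -12.8] j [-0.84  0.16  0.51  2.25  0.17  0.33 -0.44] t 1.6
```

View pics/shaft1.png

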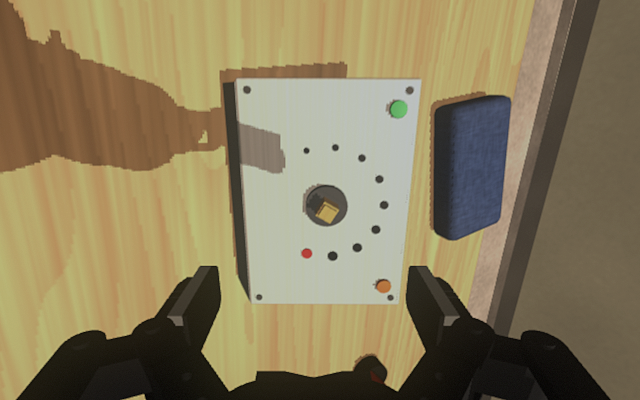

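The shaft shows at px (327,211), with the collar around it and the panel fully visible. Next I'll measure the axis and the flats.

```bash
cat > ms.py <<'E'
from h import *
import sys
z=np.load(sys.argv[1]+'.npz'); im,P,d=z['im'],z['P'],z['d']
q=P[90:300,250:400].reshape(-1,3); q=q[np.isfinite(q[:,0])&(q[:,2]>.04)]
A=np.c_[q[:,:2],np.ones(len(q))]; w=np.ones(len(q),bool)
for _ in range(8):
    c=np.linalg.lstsq(A[w],q[w,2],rcond=None)[0]; res=q[:,2]-A@c; w=abs(res)<max(.002,.008*.6**_)
nn=np.array([-c[0],-c[1],1]); nn/=np.linalg.norm(nn)
print('normal',nn,'tilt',np.arccos(nn[2]),'yaw',np.degrees(np.arctan2(-nn[1],-nn[0])))
# panel frame: e1 up-slope, e2 lateral
e2=np.cross(nn,[-nn[0],-nn[1],0]); e2/=np.linalg.norm(e2); e1=np.cross(e2,nn)
allp=P.reshape(-1,3); h=(allp-np.array([0,0,c[2]]))@nn
B=h.reshape(400,640)
rect=(abs(B)<.003)&(P[...,2]>.03); rect=cv2.morphologyEx(rect.astype(np.uint8),cv2.MORPH_OPEN,np.ones((5,5)))
k,lab,st,ce=cv2.connectedComponentsWithStats(rect); i=1+st[1:,4].argmax(); M=lab==i
ab=np.c_[P[M]@e1,P[M]@e2]
rc=cv2.minAreaRect((ab*1000).astype(np.float32)); print('panel rect (144.4 x 206)',rc)
O0=np.array([0,0,c[2]])
def w3(a,b,hh): return e1*a+e2*b+nn*(hh+O0@nn)
print('panel centre world',w3(rc[0][0]/1e3,rc[0][1]/1e3,0),'-> seat',w3(rc[0][0]/1e3,rc[0][1]/1e3,.006))
hsv=cv2.cvtColor(im,cv2.COLOR_BGR2HSV)
for name,lo,hi in(('collar',.0035,.0085),('tip',.0185,.0265)):
    m=(B>lo)&(B<hi)&M.__class__(M.shape) if 0 else (B>lo)&(B<hi)
    m[:170]=0;m[250:]=0;m[:,:285]=0;m[:,370:]=0
    a=P[m]@e1;b=P[m]@e2
    (cc,rr)=cv2.minEnclosingCircle((np.c_[a,b]*1000).astype(np.float32)); mr=cv2.minAreaRect((np.c_[a,b]*1000).astype(np.float32))
    hm=B[m].mean(); print(name,m.sum(),'h',hm,'circ',cc,rr,'rect',mr,'world',w3(cc[0]/1e3,cc[1]/1e3,hm))
crop=cv2.resize(im[180:245,295:360],None,fx=9,fy=9,interpolation=cv2.INTER_CUBIC)
hh=cv2.resize((np.clip(B[180:245,295:360],0,.03)*8000).astype(np.uint8),None,fx=3,fy=3,interpolation=cv2.INTER_NEAREST)
o=np.zeros((585,785,3),np.uint8);o[:,:585]=crop;o[:195,588:783]=hh[...,None];cv2.imwrite('pics/'+sys.argv[1]+'c.png',o)
E
python3 ms.py shaft1
```

```text
normal [-0.43552369 -0.02032072  0.89994788] tilt 0.45114637630900534 yaw 2.671376488067306
panel rect (144.4 x 206) ((586.4138793945312, 64.21438598632812), (205.8012237548828, 145.8979949951172), 89.9582290649414)
panel centre world [0.60968976 0.09273123 0.07897202] -> seat [0.60707661 0.0926093  0.08437171]
collar 964 h 0.005954707518694444 circ (587.0105590820312, 64.22782897949219) 18.132753372192383 rect ((587.1570434570312, 64.4268798828125), (35.717594146728516, 34.98485565185547), 89.97869110107422) world [0.60763211 0.09264868 0.0845911 ]
tip 287 h 0.021900305725522717 circ (587.1028442382812, 64.23261260986328) 9.233316421508789 rect ((586.9413452148438, 64.27490234375), (14.157170295715332, 14.14307689666748), 57.79130935668945) world [0.60077016 0.0923333  0.09898154]ms.py:29: RuntimeWarning: invalid value encountered in cast
  hh=cv2.resize((np.clip(B[180:245,295:360],0,.03)*8000).astype(np.uint8),None,fx=3,fy=3,interpolation=cv2.INTER_NEAREST)
```

View pics/shaft1c.png

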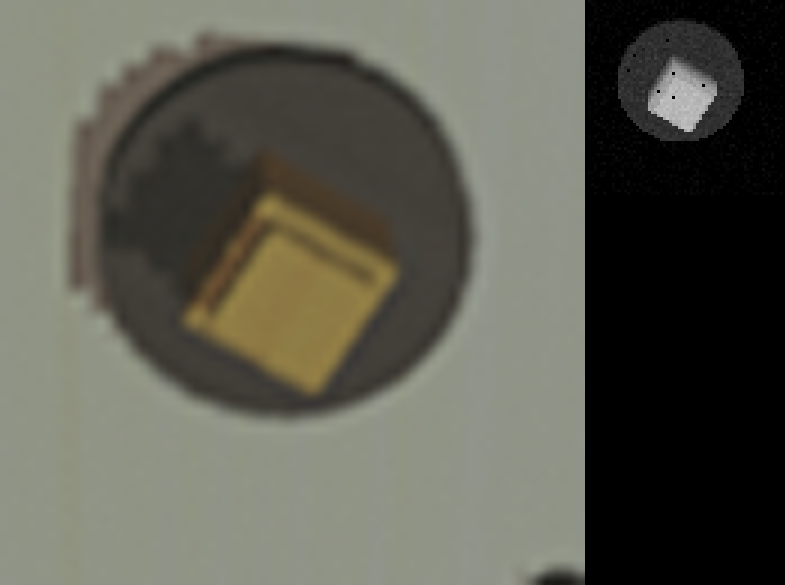

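The shaft is clear: seat (0.6076,0.0926,0.0846), with collar, tip and panel centre agreeing within 1 mm. The flats lie at 57.8° and -32.2° from up-slope. Now to the handle.

```bash
cat >> h.py <<'E'
n=np.array([-0.4349,-0.0206,0.9002]);n/=np.linalg.norm(n)
SEAT=np.array([.6076,.0926,.0846])
E2=np.cross(n,[-n[0],-n[1],0]);E2/=np.linalg.norm(E2);E1=np.cross(E2,n)
def flat(deg): a=np.radians(deg); return E1*np.cos(a)+E2*np.sin(a)
def down(deg): a=np.radians(deg); return ori(np.array([0,0,-1.]),np.array([np.cos(a),np.sin(a),0]))
E
python3 - <<'E'
from h import *
to(down(76),np.array([.634,-.231,.15]))
E
```

```text
turn [  2.55  25.74 -16.86] | 30.9 shift [  86.9 -333.4  -38.6] j [-0.84  0.16  0.51  2.25  0.17  0.33 -0.44] t 1.65
```

servo_tool:
  commands:
    - [1,15,-10,45,-170,15,0]
    - [1,15,-10,45,-170,15,0]
    - [1,15,-10,45,-170,15,0]
    - [1,15,-10,45,-170,15,0]
    - [1,15,-10,45,-170,15,0]

```text
clock: 2.07
tcp_pos: [0.5953, -0.0725, 0.206]
orientation: [2.245, 1.981, 0.197]
contact_force: [-0.2, -0.4, -0.1]
grip_width: 0.0857
gripper_force: 0.0
```

servo_tool:
  commands:
    - [1.5,10.5,-7,42,-163,-50,0.2]
    - [1.5,10.5,-7,42,-163,-50,0.2]
    - [1.5,10.5,-7,42,-163,-50,0.2]
    - [1.5,10.5,-7,42,-163,-50,0.2]
    - [1.5,10.5,-7,42,-163,-50,0.2]

```text
clock: 2.48
tcp_pos: [0.6343, -0.2366, 0.1524]
orientation: [2.475, 1.926, -0.003]
contact_force: [-0.6, -0.8, 1.4]
grip_width: 0.0685
gripper_force: 0.0
```

servo_tool:
  commands:
    - [0,0,0,0,0,0,0.2]
    - [0,0,0,0,0,0,0.2]

```text
clock: 2.65
tcp_pos: [0.635, -0.229, 0.1537]
orientation: [2.472, 1.935, 0.003]
contact_force: [0.4, -0.7, -1.2]
grip_width: 0.0679
gripper_force: 0.0
```

```bash
python3 look.py hand1
cat > mh.py <<'E'
from h import *
import sys
z=np.load(sys.argv[1]+'.npz'); im,P=z['im'],z['P']
hsv=cv2.cvtColor(im,cv2.COLOR_BGR2HSV)
red=((hsv[...,0]<10)|(hsv[...,0]>170))&(hsv[...,1]>110)&(hsv[...,2]>50)
near=np.hypot(P[...,0]-.634,P[...,1]+.231)<.035
print('bench',np.nanmedian(P[...,2][(np.abs(P[...,2])<.01)]))
for nm,m in(('bartop',near&(P[...,2]>.044)&(P[...,2]<.054)),('hubtop',near&(P[...,2]>.0185)&(P[...,2]<.026)),('all',near&(P[...,2]>.01)&(P[...,2]<.06))):
    q=P[m]; rc=cv2.minAreaRect((q[:,:2]*1000).astype(np.float32)); print(nm,len(q),'z',np.median(q[:,2]).round(4),'rect',rc,'circ',cv2.minEnclosingCircle((q[:,:2]*1000).astype(np.float32)))
    vv,uu=np.nonzero(m); print(uu.mean(),vv.mean())
E
python3 mh.py hand1; python3 -c "
from h import *
to(down(76),np.array([.634,-.231,.15]))"
```

```text
bench -0.00022914963104581076
bartop 941 z 0.0476 rect ((633.3676147460938, -229.5829315185547), (45.353614807128906, 13.777790069580078), 76.43507385253906) circ ((633.3567504882812, -229.57296752929688), 23.033000946044922)
311.7066950053135 200.17747077577044
hubtop 1401 z 0.0218 rect ((633.4313354492188, -229.2198486328125), (45.96543884277344, 46.844818115234375), 75.82345581054688) circ ((633.446044921875, -230.08387756347656), 24.19062042236328)
311.4710920770878 191.0142755174875
all 2503 z 0.0224 rect ((633.4713745117188, -229.10914611816406), (46.246551513671875, 46.84803771972656), 75.66522979736328) circ ((633.446044921875, -230.08387756347656), 24.19062042236328)
311.61166600079906 193.07710747103476
turn [ 0.    0.23 -0.19] | 0.3 shift [-1.2 -3.2 -4. ] j [-0.07  0.59  0.47  1.65 -0.31  0.97  0.27] t 2.7
```

View pics/hand1.png

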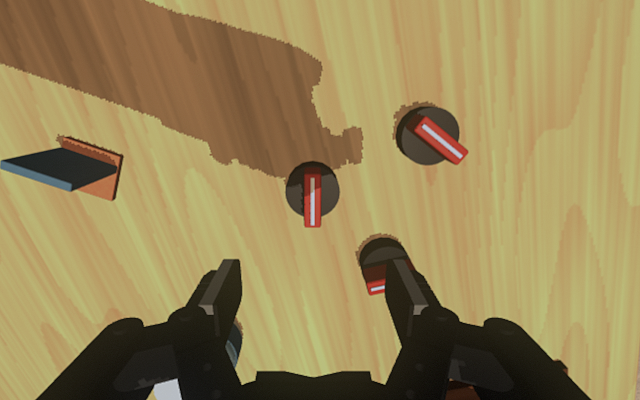

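The handle is at px (312,195), clear of the tile (left), with the two look-alikes to the right and below. Descend and grip.

servo_tool:
  commands:
    - [0,0.2,0.2,-1.6,-0.6,-40,0.35]
    - [0,0.2,0.2,-1.6,-0.6,-80,0.35]
    - [0,0.2,0.2,-1.6,-0.6,-105,0.35]
    - [0,0.2,0.2,-1.6,-0.6,-120,0.35]
    - [0,0.2,0.2,-1.6,-0.6,-127,0.35]

```text
clock: 3.12
tcp_pos: [0.6324, -0.2279, 0.0251]
orientation: [-2.467, -1.942, 0.002]
contact_force: [0.1, 0.1, 0.3]
grip_width: 0.0556
gripper_force: 0.0
```

servo_tool:
  commands:
    - [0,0,0,0,0,0,0.35]
    - [0,0,0,0,0,0,0.35]

```text
clock: 3.28
tcp_pos: [0.634, -0.2308, 0.0283]
orientation: [2.469, 1.938, 0.001]
contact_force: [-0.6, -0.7, -0.4]
grip_width: 0.0556
gripper_force: 0.0
```

```bash
python3 -c "
from h import *
to(down(76.4),np.array([.6334,-.2298,.026]))"
```

```text
turn [0.1  0.13 0.13] | 0.2 shift [-0.6  1.  -2.3] j [-0.02  0.74  0.4   1.71 -0.39  0.76  0.33] t 3.28
```

servo_tool:
  commands:
    - [0,0,0,-0.6,1,-2,0.35]
    - [0,0,0,-0.6,1,-2,0.6]
    - [0,0,0,-0.6,1,-2,1]
    - [0,0,0,-0.6,1,-2,1]
    - [0,0,0,-0.6,1,-2,1]
  force: 60

```text
clock: 3.7
tcp_pos: [0.6327, -0.2305, 0.0257]
orientation: [2.47, 1.937, 0.0]
contact_force: [0.0, -0.1, -0.3]
grip_width: 0.0132
gripper_force: 58.4
```

servo_tool:
  commands:
    - [0,0,0,0,0,0,1]
    - [0,0,0,0,0,0,1]
    - [0,0,0,0,0,0,1]
    - [0,0,0,0,0,0,1]
    - [0,0,0,0,0,0,1]

```text
clock: 4.12
tcp_pos: [0.6328, -0.2305, 0.0257]
orientation: [2.47, 1.937, 0.0]
contact_force: [0.8, 0.5, 5.8]
grip_width: 0.0127
gripper_force: 59.4
```

```bash
python3 -c "
from h import *
o=r.get_obs(); print(o['tcp_pos'],o['grip_width'],o['contact_force'])
Rt=R.from_rotvec(o['orientation']).as_matrix();print(np.degrees(np.arctan2(Rt[1,0],Rt[0,0])))
to(ori(-n,flat(57.8)),SEAT+.075*n)"
```

```text
[ 0.63277706 -0.23053238  0.02565174] 0.012730002040103293 [0.83654897 0.49916291 5.81654443]
76.20497551361572
turn [  4.84 -25.38 -15.4 ] | 30.1 shift [-57.8 321.6 126.5] j [-0.02  0.74  0.4   1.72 -0.39  0.76  0.33] t 4.12
```

servo_tool:
  commands:
    - [0,0,0,0,0,40,1]
    - [0,0,0,0,0,80,1]
    - [0,-6,-4,-10,40,120,1]
    - [1,-10,-7,-20,80,150,1]
    - [2,-13,-9,-30,120,165,1]

```text
clock: 4.53
tcp_pos: [0.6075, -0.1341, 0.1801]
orientation: [2.513, 1.657, 0.308]
contact_force: [0.8, 1.2, -0.1]
grip_width: 0.0133
gripper_force: 58.9
```

servo_tool:
  commands:
    - [0,0,0,0,10,0,1]
    - [0,0,0,0,10,0,1]

```text
clock: 4.7
tcp_pos: [0.6073, -0.1189, 0.1787]
orientation: [2.508, 1.674, 0.305]
contact_force: [0.9, -0.8, -1.3]
grip_width: 0.0128
gripper_force: 59.1
```

```bash
cat >> h.py <<'E'
def ins(s,ang=57.8,off=.0008,up=.0257):
    Rt=ori(-n,flat(ang)); return to(Rt,SEAT+(up+s)*n-off*Rt[:,0])
E
python3 -c "
from h import *
ins(.05); print(r.get_obs()['grip_width'],r.get_obs()['contact_force'],r.get_obs()['moment'])"
```

```text
turn [  2.43 -12.5   -6.67] | 14.4 shift [-32.9 209.2 -26.2] j [-0.28  0.37  0.5   1.95 -0.37  0.67  0.04] t 4.7
0.012765768554269233 [ 0.85900248 -0.77210278 -1.27914115] [-0.05190187  0.23882007 -0.00266374]
```

servo_tool:
  commands:
    - [0.5,-3,-1.5,-6,40,0,1]
    - [1,-6,-3,-13,80,0,1]
    - [1.5,-9,-4.5,-20,120,0,1]
    - [2,-11,-6,-27,160,0,1]
    - [2.4,-12.5,-6.7,-33,195,-6,1]

```text
clock: 5.12
tcp_pos: [0.575, 0.0721, 0.1723]
orientation: [2.488, 1.436, 0.583]
contact_force: [0.8, 0.5, -1.4]
grip_width: 0.0129
gripper_force: 59.0
```

servo_tool:
  commands:
    - [0,0,0,0,8,-8,1]
    - [0,0,0,0,14,-16,1]
    - [0,0,0,0,14,-16,1]
    - [0,0,0,0,14,-16,1]

```text
clock: 5.45
tcp_pos: [0.5753, 0.0833, 0.1553]
orientation: [2.488, 1.437, 0.576]
contact_force: [0.3, -0.7, -0.0]
grip_width: 0.0123
gripper_force: 59.0
```

```bash
python3 look.py pre; python3 -c "
from h import *
ins(.05); print(r.get_obs()['grip_width'],r.get_obs()['contact_force'],r.get_obs()['moment'])"
```

```text
turn [ 0.2  -0.09  0.62] | 0.7 shift [-1.3  7.7 -3.3] j [-0.85  0.28  0.63  2.23 -0.23  0.25 -0.6 ] t 5.5
0.013054664890678929 [ 0.42395504  0.57343592 -0.61593404] [-0.01808481  0.49939793  0.02482429]
```

View pics/pre.png

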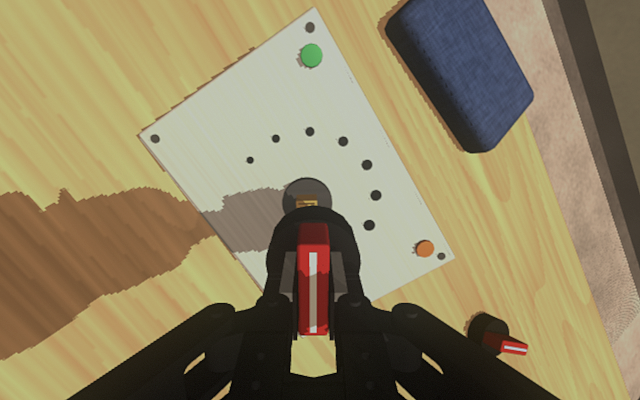

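The held handle hangs square in front of the shaft: bar (315,280), shaft (306,202). I'll measure the handle in the tool frame and refresh the shaft.

```bash
cat > mt.py <<'E'
from h import *
z=np.load('pre.npz'); im,P=z['im'],z['P']
o=r.get_obs(); Rt=R.from_rotvec(o['orientation']).as_matrix(); Q=(P-o['tcp_pos'])@Rt
hsv=cv2.cvtColor(im,cv2.COLOR_BGR2HSV)
reg=np.zeros((400,640),bool); reg[205:345,285:345]=1
m=reg&(Q[...,2]<-.018)&(Q[...,2]>-.028)
m&=(((hsv[...,0]<10)|(hsv[...,0]>170))&(hsv[...,1]>100))|(hsv[...,2]>110)
q=Q[m]; print(len(q),'med z',np.median(q[:,2]),'rect',cv2.minAreaRect((q[:,:2]*1000).astype(np.float32)),np.percentile(q[:,0],[.5,99.5]))
A=np.c_[q[:,:2],np.ones(len(q))]; print('plane slope',np.linalg.lstsq(A,q[:,2],rcond=None)[0])
m=reg&(abs(Q[...,2]-.004)<.004); 
m=np.zeros((400,640),bool); m[195:300,260:370]=1; m&=(abs(Q[...,2]-.0037)<.003)
q=Q[m]; print('hubtop',len(q),np.percentile(q,[0.5,99.5],axis=0).round(4), np.median(q[:,2]))
# collar
h=(P-SEAT)@n; ab=np.stack([(P-SEAT)@E1,(P-SEAT)@E2],-1)*1000
for nm,lo,hi in(('collar',-.0025,.0025),('shaft',.012,.022)):
    m=(h>lo)&(h<hi); m[:165]=0;m[225:]=0;m[:,:270]=0;m[:,345:]=0
    q=ab[m]; print(nm,len(q),'h',h[m].mean(),'min',q.min(0),'max',q.max(0)); 
    d=np.radians(57.8); X=q@[np.cos(d),np.sin(d)]; Y=q@[np.sin(d),-np.cos(d)]; print('in tool axes x',X.min(),X.max(),'y',Y.min(),Y.max())
m=(abs(h+.006)<.004);m[250:]=0;print('panel h',np.median(h[m]))
E
python3 mt.py
```

```text
2876 med z -0.022103844158044506 rect ((0.8387660980224609, -1.5026359558105469), (14.056231498718262, 46.59523391723633), 89.18707275390625) [-0.02141828  0.02365239]
plane slope [ 0.01360694 -0.01051567 -0.02210788]
hubtop 1948 [[-0.0031 -0.0253  0.0011]
 [ 0.0245  0.0216  0.0065]] 0.003904341572583846
collar 999 h -0.0001070006666535275 min [-17.71941514 -11.78045371] max [18.00981551 18.2780989 ]
in tool axes x -7.700296109695486 18.498720791600142 y -18.177479882694374 17.77758405803794
shaft 141 h 0.014923994236448648 min [-4.49029951  0.43472712] max [ 9.28791551 10.09343518]
in tool axes x 2.9322767262880043 7.947947210794697 y -7.201433058736567 6.258218272223119
panel h -0.006086989990148919
```

```bash
cat >> h.py <<'E'
def ins(s,ang=57.8,dx=-.00015,dy=.0013,up=.0257):
    Rt=ori(-n,flat(ang)); o=r.get_obs()
    e=(o['tcp_pos']-SEAT-up*n); Rn=ori(-n,flat(57.8)); f=o['contact_force']
    print('now s %.1f x %.2f y %.2f mm'%(e@n*1e3,e@Rn[:,0]*1e3,e@Rn[:,1]*1e3),'F n %.1f x %.1f y %.1f'%(f@n,f@Rn[:,0],f@Rn[:,1]),'M',o['moment'].round(2),'grip',o['grip_width'].round(4),o['gripper_force'])
    t=to(Rt,SEAT+(up+s)*n+dx*Rn[:,0]+dy*Rn[:,1],o); print('-10mm along n:',-10*n, 'tx',Rn[:,0],'ty',Rn[:,1]); return t
E
python3 -c "
from h import *
ins(.022)"
```

```text
Traceback (most recent call last):
  File "h.py", line 42, in ins
    print('now s %.1f x %.2f y %.2f mm'%(e@n*1e3,e@Rn[:,0]*1e3,e@Rn[:,1]*1e3),'F n %.1f x %.1f y %.1f'%(f@n,f@Rn[:,0],f@Rn[:,1]),'M',o['moment'].round(2),'grip',o['grip_width'].round(4),o['gripper_force'])
                                                                                                                                                                 ^^^^^^^^^^^^^^^^^^^^^
AttributeError: 'float' object has no attribute 'round'
```

```bash
sed -i "s/o\['grip_width'\].round(4)/round(o['grip_width'],4)/" h.py; python3 -c "
from h import *
ins(.022)"
```

```text
now s 52.5 x -6.19 y 6.08 mm F n -0.8 x 0.5 y -0.2 M [-0.02  0.5   0.02] grip 0.0131 59.04452562332153
turn [ 0.2  -0.09  0.62] | 0.7 shift [ 12.2   8.2 -27.8] j [-0.85  0.28  0.63  2.23 -0.23  0.25 -0.6 ] t 5.5
-10mm along n: [ 4.34916873  0.20600799 -9.00234925] tx [0.43913966 0.86794274 0.23201673] ty [ 0.7861321  -0.49623685  0.36843631]
```

servo_tool:
  commands:
    - [0.2,0,0.6,2,6,-4,1]
    - [0.2,0,0.6,5,8,-10,1]
    - [0.2,0,0.6,9,8.2,-19,1]
    - [0.2,0,0.6,12,8.2,-28,1]
    - [0.2,0,0.6,12,8.2,-28,1]

```text
clock: 5.92
tcp_pos: [0.5872, 0.0915, 0.1267]
orientation: [2.486, 1.45, 0.582]
contact_force: [-1.0, -0.6, -0.1]
grip_width: 0.0126
gripper_force: 59.0
```

servo_tool:
  commands:
    - [0,0,0,0,0,0,1]
    - [0,0,0,0,0,0,1]

```text
clock: 6.08
tcp_pos: [0.5872, 0.0926, 0.1283]
orientation: [2.485, 1.452, 0.585]
contact_force: [0.0, 0.1, -1.2]
grip_width: 0.0129
gripper_force: 59.0
```

```bash
python3 -c "
from h import *
ins(.022);ins(.01)"
```

```text
now s 22.5 x 1.18 y 0.10 mm F n -1.1 x -0.2 y -0.5 M [-0.02  0.52 -0.01] grip 0.0129 59.04069185256958
turn [-0.09 -0.05 -0.1 ] | 0.1 shift [ 0.6 -1.7 -0.3] j [-0.75  0.35  0.51  2.22 -0.3   0.19 -0.54] t 6.08
-10mm along n: [ 4.34916873  0.20600799 -9.00234925] tx [0.43913966 0.86794274 0.23201673] ty [ 0.7861321  -0.49623685  0.36843631]
now s 22.5 x 1.18 y 0.10 mm F n -1.1 x -0.2 y -0.5 M [-0.02  0.52 -0.01] grip 0.0129 59.04069185256958
turn [-0.09 -0.05 -0.1 ] | 0.1 shift [  5.8  -1.5 -11.1] j [-0.75  0.35  0.51  2.22 -0.3   0.19 -0.54] t 6.08
-10mm along n: [ 4.34916873  0.20600799 -9.00234925] tx [0.43913966 0.86794274 0.23201673] ty [ 0.7861321  -0.49623685  0.36843631]
```

j6 is near its lower limit (0.19 against 0.17). I'll fit a quick kinematic model from the logged poses to see what seating does to it.

```bash
cat > k.py <<'E'
from h import *
from scipy.optimize import least_squares
import itertools
J=[[-1.318,.4778,.0223,1.5565,-.0115,1.1093,-.0831],[-1.12,.12,.34,2.11,.18,.68,-.44],[-.84,.16,.51,2.25,.17,.33,-.44],[-.07,.59,.47,1.65,-.31,.97,.27],[-.02,.74,.40,1.715,-.39,.76,.33],[-.28,.37,.5,1.95,-.37,.67,.04],[-.85,.28,.63,2.23,-.23,.25,-.6]]
X=[[.2381,.631,.2303],[.4478,.299,.2306],[.5465,.1005,.1877],[.635,-.229,.1537],[.634,-.2308,.0283],[.6073,-.1189,.1787],[.5753,.0833,.1553]]
O=[[-.5635,-3.0904,.0029],[1.526,2.486,.31],[1.924,2.028,.459],[2.472,1.935,.003],[2.469,1.938,.001],[2.508,1.674,.305],[2.488,1.437,.576]]
o=r.get_obs(); J.append(o['joints']);X.append(o['tcp_pos']);O.append(o['orientation'])
J=np.array(J);X=np.array(X);O=R.from_rotvec(O)
def fk(q,p,s):
    L=p[:4]; a=p[4:8]
    Rb=R.from_rotvec([0,0,s[0]*q[0]]); x=np.array([0,0,L[0]])
    Rb=Rb*R.from_rotvec([0,q[1],0]); 
    Rb=Rb*R.from_rotvec([0,0,s[1]*q[2]]); x=x+Rb.apply([a[0],a[2],L[1]])
    Rb=Rb*R.from_rotvec([0,q[3],0]); Rb=Rb*R.from_rotvec([0,0,s[2]*q[4]]); x=x+Rb.apply([a[1],a[3],L[2]])
    Rb=Rb*R.from_rotvec([0,q[5],0]); Rb=Rb*R.from_rotvec([0,0,s[3]*q[6]]); x=x+Rb.apply([0,0,L[3]])
    return x,Rb
if __name__=='__main__':
    for s in itertools.product([1,-1],repeat=4):
        def e(p):
            E=[]
            for q,x,Ro in zip(J,X,O):
                xx,Rb=fk(q,p,s); E+=list((xx-x)*3)+list((Ro.inv()*Rb*R.from_rotvec(p[8:11])).as_rotvec()*.5)
            return E
        best=min((least_squares(e,[.3,.4,.4,.3,0,0,0,0,0,0,z]) for z in(0,1.57,3.14,-1.57)),key=lambda f:f.cost)
        if best.cost<.02: print(s,best.cost,best.x.round(4).tolist()); np.savez('k.npz',p=best.x,s=s)
E
python3 k.py
```

```text
(-1, -1, -1, -1) 0.001112247378630709 [0.2929, 0.5473, 0.4701, 0.3461, 0.0042, -0.0068, -0.0524, -0.0066, -0.0011, 0.0011, 1.5709]
```

```bash
cat > ik.py <<'E'
from k import *
z=np.load('k.npz'); p,s=z['p'],z['s']
def pose(q):
    x,Rb=fk(q,p,s); return x,Rb*R.from_rotvec(p[8:11])
def ik(q0,x,Rt,j3=None,w=.02):
    def e(q):
        a,b=pose(q); E=list((a-x)*20)+list((R.from_matrix(Rt).inv()*b).as_rotvec()*8)
        E+= list((q-q0)*w) if j3 is None else [(q[2]-j3)*5]
        return E
    return least_squares(e,q0)
q=r.get_obs()['joints']
for ang in(57.8,147.8):
  for sd in(.022,.0):
    Rt=ori(-n,flat(ang)); x=SEAT+(.0257+sd)*n
    f=ik(q,x,Rt); print(ang,sd,'minnorm',f.x.round(2),f.cost.round(5))
    for j3 in(0,.2,.4,.6,.8): f=ik(q,x,Rt,j3); print('   j3',j3,f.x.round(2),f.cost.round(4))
E
python3 ik.py
```

```text
57.8 0.022 minnorm [-0.76  0.35  0.51  2.22 -0.3   0.18 -0.54] 0.0
   j3 0 [-0.31  0.29  0.    2.23  0.56  0.22 -1.36] 0.0
   j3 0.2 [-0.49  0.3   0.2   2.23  0.31  0.19 -1.12] 0.0
   j3 0.4 [-0.67  0.33  0.4   2.23 -0.06  0.18 -0.77] 0.0
   j3 0.6 [-0.83  0.37  0.6   2.22 -0.49  0.19 -0.36] 0.0
   j3 0.8 [-0.98  0.44  0.8   2.21 -0.89  0.26  0.02] 0.0
57.8 0.0 minnorm [-0.69  0.39  0.44  2.21 -0.32  0.14 -0.52] 0.0
   j3 0 [-0.31  0.34 -0.    2.22  0.67  0.18 -1.46] 0.0
   j3 0.2 [-0.48  0.35  0.2   2.22  0.32  0.14 -1.13] 0.0
   j3 0.4 [-0.66  0.38  0.4   2.22 -0.22  0.14 -0.62] 0.0
   j3 0.6 [-0.82  0.43  0.6   2.21 -0.76  0.18 -0.11] 0.0
   j3 0.8 [-0.96  0.51  0.8   2.2  -1.13  0.27  0.23] 0.0
147.8 0.022 minnorm [-0.5   0.3   0.21  2.23  0.3   0.19  0.46] 0.0003
   j3 0 [-0.31  0.29  0.    2.23  0.57  0.22  0.21] 0.0
   j3 0.2 [-0.49  0.3   0.2   2.23  0.31  0.19  0.45] 0.0
   j3 0.4 [-0.67  0.33  0.4   2.23 -0.06  0.17  0.8 ] 0.0
   j3 0.6 [-0.83  0.37  0.6   2.22 -0.5   0.19  1.22] 0.0
   j3 0.8 [-0.98  0.44  0.8   2.21 -0.9   0.25  1.59] 0.0
147.8 0.0 minnorm [-0.48  0.35  0.19  2.22  0.35  0.14  0.41] 0.0003
   j3 0 [-0.31  0.34 -0.    2.23  0.68  0.18  0.1 ] 0.0
   j3 0.2 [-0.48  0.35  0.2   2.22  0.33  0.14  0.43] 0.0
   j3 0.4 [-0.66  0.38  0.4   2.22 -0.22  0.13  0.95] 0.0
   j3 0.6 [-0.82  0.43  0.6   2.21 -0.77  0.18  1.47] 0.0
   j3 0.8 [-0.96  0.51  0.8   2.2  -1.14  0.27  1.81] 0.0
```

```bash
cat > sim.py <<'E'
from ik import *
lo=np.array([-2.96,-.34,-1.41,.24,-1.37,.17,-2.96]);hi=np.array([2.96,2.1,1.46,2.44,4.51,1.92,2.96])
def step(q0,x,Rt):
    def e(q):
        a,b=pose(q); return list((a-x)*200)+list((R.from_matrix(Rt).inv()*b).as_rotvec()*80)+list((q-q0)*.02)
    return least_squares(e,np.clip(q0,lo+1e-6,hi-1e-6),bounds=(lo,hi)).x
def run(path):
    q=r.get_obs()['joints'].copy()
    for i,(a,sd) in enumerate(path):
        q=step(q,SEAT+(.0257+sd)*n,ori(-n,flat(a)))
        if i%5==4 or i==len(path)-1: print(a,round(sd,3),q.round(2))
A=lambda a,b,k:np.linspace(a,b,k)
print('A');run([(57.8,x) for x in A(.022,0,10)]+[(a,0) for a in A(57.8,-28,15)])
print('B');run([(57.8,x) for x in A(.022,.03,3)]+[(a,.03) for a in A(57.8,-32.2,15)]+[(-32.2,x) for x in A(.03,0,10)]+[(a,0) for a in A(-32.2,-118,15)])
E
python3 sim.py | sed -n '/^A/,$p'
```

```text
A
57.8 0.012 [-0.77  0.38  0.53  2.22 -0.43  0.17 -0.42]
57.8 0.0 [-0.8   0.42  0.57  2.21 -0.7   0.17 -0.17]
33.285714285714285 0 [-0.86  0.45  0.65  2.2  -0.87  0.2  -0.43]
2.642857142857146 0 [-0.94  0.49  0.76  2.2  -1.07  0.25 -0.78]
-28.0 0 [-1.01  0.55  0.88  2.2  -1.24  0.32 -1.17]
B
51.37142857142857 0.03 [-0.81  0.34  0.56  2.22 -0.33  0.2  -0.63]
19.228571428571428 0.03 [-0.9   0.37  0.67  2.22 -0.56  0.22 -0.97]
-12.914285714285725 0.03 [-0.98  0.41  0.79  2.22 -0.79  0.25 -1.32]
-32.2 0.027 [-1.01  0.44  0.84  2.21 -0.92  0.28 -1.53]
-32.2 0.01 [-0.94  0.46  0.76  2.21 -0.96  0.24 -1.49]
-38.32857142857143 0 [-0.91  0.48  0.73  2.2  -1.03  0.23 -1.53]
-68.97142857142858 0 [-0.99  0.53  0.85  2.2  -1.2   0.3  -1.91]
-99.61428571428571 0 [-1.06  0.59  0.96  2.2  -1.33  0.38 -2.34]
-118.0 0 [-1.08  0.62  1.    2.2  -1.37  0.41 -2.63]
```

Plan: fit the handle a quarter turn clockwise instead (tool x at -32.2°), which keeps j6 off its limit. I'll back off, roll 90°, then measure again.

servo_tool:
  commands:
    - [0,0,0,-5,-1,9,1]
    - [3.1,0.15,-6.3,-10,-1,20,1]
    - [6.1,0.3,-12.6,-11,-1,24,1]
    - [9.1,0.4,-18.9,-11,-1,24,1]
    - [12.2,0.6,-25.2,-11,-1,24,1]

```text
clock: 6.5
tcp_pos: [0.5761, 0.0931, 0.1531]
orientation: [2.851, 0.827, 0.666]
contact_force: [0.1, 0.1, -0.8]
grip_width: 0.013
gripper_force: 59.0
```

servo_tool:
  commands:
    - [3.1,0.15,-6.3,0,0,0,1]
    - [6.1,0.3,-12.6,0,0,0,1]
    - [9.1,0.4,-18.9,0,0,0,1]
    - [12.2,0.6,-25.2,0,0,0,1]
    - [15.2,0.7,-31.5,0,0,0,1]

```text
clock: 6.92
tcp_pos: [0.5761, 0.0929, 0.1527]
orientation: [-3.026, 0.07, -0.697]
contact_force: [-0.1, 0.2, -1.0]
grip_width: 0.0127
gripper_force: 59.0
```

```bash
python3 -c "
from h import *
ins(.05,-32.2,0,0)"
```

```text
now s 49.4 x 2.22 y 0.15 mm F n -0.8 x -0.1 y -0.6 M [-0.03  0.59  0.03] grip 0.0127 59.03334617614746
turn [ 11.51   0.8  -24.18] | 26.8 shift [-1.4 -1.9  0. ] j [-1.05  0.35  0.86  2.24 -0.67  0.27 -1.28] t 6.92
-10mm along n: [ 4.34916873  0.20600799 -9.00234925] tx [0.43913966 0.86794274 0.23201673] ty [ 0.7861321  -0.49623685  0.36843631]
```

servo_tool:
  commands:
    - [3,0.2,-6.3,-1,-1.5,0,1]
    - [6,0.4,-12.6,-1,-1.5,0,1]
    - [9,0.6,-18.9,-1,-1.5,0,1]
    - [11.5,0.8,-24.2,-1,-1.5,0,1]
    - [11.5,0.8,-24.2,-1,-1.5,0,1]

```text
clock: 7.33
tcp_pos: [0.575, 0.0917, 0.1525]
orientation: [-2.844, 0.744, -0.642]
contact_force: [-0.2, 0.9, 0.0]
grip_width: 0.013
gripper_force: 59.0
```

servo_tool:
  commands:
    - [0,0,0,0,0,0,1]
    - [0,0,0,0,0,0,1]

```text
clock: 7.5
tcp_pos: [0.5749, 0.0916, 0.1523]
orientation: [-2.847, 0.735, -0.642]
contact_force: [0.1, 0.7, -0.9]
grip_width: 0.013
gripper_force: 59.0
```

```bash
python3 -c "
from h import *
ins(.05,-32.2,0,0)"; python3 look.py pre2
```

```text
now s 49.5 x 0.43 y -0.30 mm F n -0.9 x 0.4 y -0.7 M [-0.01  0.58  0.03] grip 0.013 59.03192639350891
turn [ 0.25 -0.04 -0.48] | 0.5 shift [-0.2 -0.5  0.5] j [-1.13  0.39  0.98  2.24 -0.83  0.31 -1.58] t 7.5
-10mm along n: [ 4.34916873  0.20600799 -9.00234925] tx [0.43913966 0.86794274 0.23201673] ty [ 0.7861321  -0.49623685  0.36843631]
```

View pics/pre2.png

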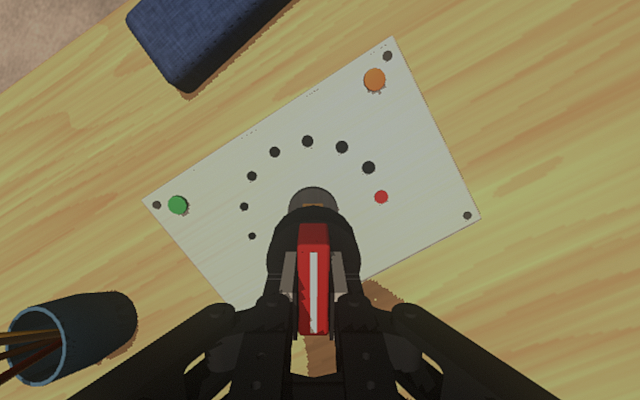

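The handle is still square in the grip. The collar arc shows at (313,195) and the pot is well clear at the left. I'll check the collar fit against the camera-bias model.

```bash
cat > m3.py <<'E'
from h import *
z=np.load('pre2.npz'); im,P=z['im'],z['P']
o=r.get_obs(); Rt=R.from_rotvec(o['orientation']).as_matrix(); Q=(P-o['tcp_pos'])@Rt
Rn=ori(-n,flat(-32.2)); S=(P-SEAT)
h=S@n; X=S@Rn[:,0]*1e3; Y=S@Rn[:,1]*1e3
m=(abs(h)<.0025); m[:170]=0;m[230:]=0;m[:,:270]=0;m[:,360:]=0
m=cv2.morphologyEx(m.astype(np.uint8),cv2.MORPH_OPEN,np.ones((3,3)))
c=max(cv2.findContours(m,cv2.RETR_EXTERNAL,cv2.CHAIN_APPROX_NONE)[0],key=len)[:,0]
x=X[c[:,1],c[:,0]];y=Y[c[:,1],c[:,0]]; k=(np.hypot(x-1,y+2)>16.3)
f=least=__import__('scipy.optimize',fromlist=['x']).least_squares(lambda p:np.hypot(x[k]-p[0],y[k]-p[1])-17.6,[0,0],loss='soft_l1')
print('collar centre in tool axes rel SEAT',f.x,k.sum(),'ymin/max',y.min(),y.max(),'xmax',x.max(),'predicted 1.27 -2.3; panel h',np.median(h[(abs(h+.006)<.003)]))
reg=np.zeros((400,640),bool); reg[205:345,285:345]=1
hsv=cv2.cvtColor(im,cv2.COLOR_BGR2HSV)
m=reg&(Q[...,2]<-.018)&(Q[...,2]>-.028)&((((hsv[...,0]<10)|(hsv[...,0]>170))&(hsv[...,1]>100))|(hsv[...,2]>110))
print('bar',cv2.minAreaRect((Q[m][:,:2]*1000).astype(np.float32)),np.median(Q[m][:,2]))
hs=R.from_matrix(Rt).inv()
print('tcp now rel SEAT tool axes',(o['tcp_pos']-SEAT)@Rn*1e3)
# target: TCP = SEAT+1.5E1 -0.9x
T=SEAT+.0015*E1-.0009*Rn[:,0]
for s in(.022,.012,.0): 
    to(Rn,T+(.0257+s)*n,o)
E
python3 m3.py
```

```text
collar centre in tool axes rel SEAT [ 0.37122435 -1.13523206] 71 ymin/max -18.74727802736709 16.886016603711507 xmax 18.00013480255369 predicted 1.27 -2.3; panel h -0.006184267274559986
bar ((0.4111499786376953, 0.08512067794799805), (13.798996925354004, 45.67213439941406), 89.66439056396484) -0.022377109474894172
tcp now rel SEAT tool axes [ -0.33636075  -0.41498636 -75.12468331]
turn [ 0.23 -0.05 -0.46] | 0.5 shift [ 12.7   0.5 -24.3] j [-1.13  0.39  0.98  2.24 -0.83  0.31 -1.58] t 7.55
turn [ 0.23 -0.05 -0.46] | 0.5 shift [ 17.    0.8 -33.3] j [-1.13  0.39  0.98  2.24 -0.83  0.31 -1.58] t 7.55
turn [ 0.23 -0.05 -0.46] | 0.5 shift [ 22.2   1.  -44.1] j [-1.13  0.39  0.98  2.24 -0.83  0.31 -1.58] t 7.55
```

The settled view shows the handle centred in the grip, so the earlier offset came from arm settling. I'll use this view for the alignment and go onto the tip (s = 15 mm, before the shoulder).

```bash
cat >> h.py <<'E'
def st(s=None,dx=-.1,dy=-.8,ang=-32.2):
    Rn=ori(-n,flat(ang)); o=r.get_obs(); e=(o['tcp_pos']-SEAT-.0257*n)*1e3; f=o['contact_force']
    rv=np.degrees((R.from_matrix(Rn).inv()*R.from_rotvec(o['orientation'])).as_rotvec())
    print('s %.1f x %.2f y %.2f'%(e@n,e@Rn[:,0],e@Rn[:,1]),'F n %.1f x %.1f y %.1f'%(f@n,f@Rn[:,0],f@Rn[:,1]),'M tool',(o['moment']@Rn).round(2),'grip',round(o['grip_width'],4),'rot tool',rv.round(1))
    if s is not None: to(Rn,SEAT+(.0257+s*1e-3)*n+(dx*Rn[:,0]+dy*Rn[:,1])*1e-3,o); print('tx',Rn[:,0].round(2),'ty',Rn[:,1].round(2))
E
python3 -c "
from h import *
st(20);st(15.5)"
```

```text
s 49.4 x -0.34 y -0.41 F n -1.2 x -0.4 y 0.7 M tool [-0.25 -0.39 -0.01] grip 0.013 rot tool [-0.  -0.  -0.5]
turn [ 0.23 -0.05 -0.46] | 0.5 shift [ 13.2   0.8 -26.3] j [-1.13  0.39  0.98  2.24 -0.83  0.31 -1.58] t 7.55
tx [ 0.79 -0.5   0.37] ty [-0.44 -0.87 -0.23]
s 49.4 x -0.34 y -0.41 F n -1.2 x -0.4 y 0.7 M tool [-0.25 -0.39 -0.01] grip 0.013 rot tool [-0.  -0.  -0.5]
turn [ 0.23 -0.05 -0.46] | 0.5 shift [ 15.1   0.9 -30.4] j [-1.13  0.39  0.98  2.24 -0.83  0.31 -1.58] t 7.55
tx [ 0.79 -0.5   0.37] ty [-0.44 -0.87 -0.23]
```

servo_tool:
  commands:
    - [0.2,0,-0.5,5,0.3,-10,1]
    - [0.2,0,-0.5,10,0.6,-20,1]
    - [0.2,0,-0.5,13,0.8,-26,1]
    - [0.2,0,-0.5,14,0.8,-28.2,1]
    - [0.2,0,-0.5,15,0.9,-30.3,1]

```text
clock: 7.97
tcp_pos: [0.5899, 0.0921, 0.1216]
orientation: [-2.842, 0.752, -0.641]
contact_force: [0.3, -0.7, -1.6]
grip_width: 0.0125
gripper_force: 59.0
```

servo_tool:
  commands:
    - [0,0,0,0,0,0,1]
    - [0,0,0,0,0,0,1]

```text
clock: 8.13
tcp_pos: [0.5899, 0.0923, 0.1219]
orientation: [-2.841, 0.752, -0.641]
contact_force: [0.5, 0.5, 0.6]
grip_width: 0.0125
gripper_force: 59.0
```

```bash
python3 -c "
from h import *
st(10)"
```

```text
s 15.6 x -0.03 y -0.57 F n 0.4 x 0.3 y -0.8 M tool [-0.25 -0.47 -0.02] grip 0.0125 rot tool [-0.1 -0.   0.2]
turn [-0.   -0.05  0.17] | 0.2 shift [ 2.5  0.4 -5. ] j [-0.97  0.44  0.8   2.22 -0.94  0.25 -1.5 ] t 8.13
tx [ 0.79 -0.5   0.37] ty [-0.44 -0.87 -0.23]
```

The tip is in with no contact force. Now past the shoulder, slowly.

servo_tool:
  commands:
    - [0,0,0,0.7,0.1,-1.2,1]
    - [0,0,0,1.1,0.2,-2.2,1]
    - [0,0,0,1.6,0.2,-3.2,1]
    - [0,0,0,1.6,0.2,-3.2,1]

```text
clock: 8.47
tcp_pos: [0.5915, 0.0928, 0.1185]
orientation: [-2.841, 0.752, -0.641]
contact_force: [0.8, 0.2, -0.4]
grip_width: 0.0132
gripper_force: 59.0
```

```bash
python3 -c "
from h import *
st(8)"
```

```text
s 11.8 x -0.27 y -0.97 F n -0.7 x 0.3 y -0.5 M tool [-0.24 -0.41  0.  ] grip 0.0132 rot tool [-0.1 -0.   0.1]
turn [ 0.   -0.05  0.16] | 0.2 shift [ 1.7 -0.2 -3.4] j [-0.96  0.44  0.78  2.22 -0.96  0.25 -1.49] t 8.47
tx [ 0.79 -0.5   0.37] ty [-0.44 -0.87 -0.23]
```

servo_tool:
  commands:
    - [0,0,0,1,0,-2,1]
    - [0,0,0,2,0.1,-4,1]
    - [0,0,0,3,0.1,-6,1]
    - [0,0,0,4,0.2,-8.2,1]
    - [0,0,0,4,0.2,-8.2,1]

```text
clock: 8.88
tcp_pos: [0.5955, 0.0927, 0.1099]
orientation: [-2.842, 0.753, -0.641]
contact_force: [0.4, 0.2, -0.6]
grip_width: 0.0126
gripper_force: 59.0
```

```bash
python3 -c "
from h import *
st(0,-.1,-.9)"
```

```text
s 2.3 x -0.27 y -0.65 F n -0.7 x 0.0 y -0.2 M tool [-0.26 -0.39  0.  ] grip 0.0126 rot tool [-0.1 -0.   0.2]
turn [ 0.01 -0.08  0.18] | 0.2 shift [ 1.2  0.2 -2. ] j [-0.92  0.46  0.74  2.22 -0.99  0.23 -1.46] t 8.88
tx [ 0.79 -0.5   0.37] ty [-0.44 -0.87 -0.23]
```

servo_tool:
  commands:
    - [0,0,0,0.4,0,-1,1]
    - [0,0,0,0.8,0.1,-1.9,1]
    - [0,0,0,1.1,0.1,-2.4,1]
    - [0,0,0,1.1,0.1,-2.4,1]

```text
clock: 9.22
tcp_pos: [0.5966, 0.0929, 0.1078]
orientation: [-2.841, 0.752, -0.641]
contact_force: [0.5, -0.9, -1.1]
grip_width: 0.0128
gripper_force: 59.0
```

```bash
python3 -c "
from h import *
st(-1,-.1,-.9)"
```

```text
s -0.0 x -0.28 y -0.81 F n -1.2 x 0.5 y 0.8 M tool [-0.27 -0.36  0.  ] grip 0.0128 rot tool [-0.1 -0.   0.2]
turn [ 0.   -0.07  0.18] | 0.2 shift [ 0.6  0.  -0.8] j [-0.91  0.46  0.73  2.22 -1.    0.22 -1.45] t 9.22
tx [ 0.79 -0.5   0.37] ty [-0.44 -0.87 -0.23]
```

Keep pressing until the collar pushes back.

servo_tool:
  commands:
    - [0,0,0,0.2,0,-0.5,1]
    - [0,0,0,0.4,0,-0.9,1]
    - [0,0,0,0.4,0,-0.9,1]

```text
clock: 9.47
tcp_pos: [0.5968, 0.0929, 0.1075]
orientation: [-2.84, 0.753, -0.641]
contact_force: [-6.6, -0.7, 10.2]
grip_width: 0.0126
gripper_force: 61.0
```

servo_tool:
  commands:
    - [0,0,0,0.2,0,-0.5,1]
    - [0,0,0,0.4,0,-0.9,1]
    - [0,0,0,0.4,0,-0.9,1]

```text
clock: 9.72
tcp_pos: [0.5969, 0.0929, 0.1073]
orientation: [-2.839, 0.753, -0.64]
contact_force: [-16.8, -1.3, 27.3]
grip_width: 0.0126
gripper_force: 63.9
```

```bash
python3 -c "
from h import *
st(-1,-.1,-.9)"
```

```text
s -0.6 x -0.20 y -0.79 F n 31.9 x -2.5 y 2.1 M tool [-0.75 -1.2   0.02] grip 0.0126 rot tool [ 0.  -0.1  0.3]
turn [-0.17 -0.05  0.2 ] | 0.3 shift [ 0.3  0.1 -0.3] j [-0.9   0.46  0.72  2.22 -1.01  0.22 -1.44] t 9.72
tx [ 0.79 -0.5   0.37] ty [-0.44 -0.87 -0.23]
```

The handle is home: firm stop at s≈0, 32 N. Ease the press and turn clockwise.

servo_tool:
  commands:
    - [0,0,0,-0.3,0,0.5,1]
    - [2.2,0.1,-4.5,-0.3,0,0.5,1]
    - [4.3,0.2,-9,-0.3,0,0.5,1]
    - [6.5,0.3,-13.5,-0.3,0,0.5,1]
    - [8.7,0.4,-18,-0.3,0,0.5,1]

```text
clock: 10.13
tcp_pos: [0.597, 0.0931, 0.1075]
orientation: [-2.606, 1.213, -0.582]
contact_force: [-10.0, 0.1, 16.3]
grip_width: 0.0128
gripper_force: 61.9
```

```bash
python3 -c "
from h import *
st(-.3,-.2,-.8); print(r.get_obs()['joints'].round(2))"
```

```text
s -0.5 x -0.10 y -1.12 F n 19.0 x -1.9 y 0.5 M tool [-0.43 -0.89 -0.04] grip 0.0128 rot tool [ 0.  -0.1 20.4]
turn [-8.93 -0.45 18.38] | 20.4 shift [-0.3 -0.2  0.1] j [-0.96  0.49  0.8   2.22 -1.13  0.26 -1.68] t 10.13
tx [ 0.79 -0.5   0.37] ty [-0.44 -0.87 -0.23]
[-0.96  0.49  0.8   2.22 -1.13  0.26 -1.68]
```

servo_tool:
  commands:
    - [2.2,0.1,-4.5,0,0,0,1]
    - [4.3,0.2,-9,0,0,0,1]
    - [6.5,0.3,-13.5,0,0,0,1]
    - [8.7,0.4,-18,0,0,0,1]
    - [10.9,0.5,-22.5,0,0,0,1]

```text
clock: 10.55
tcp_pos: [0.5974, 0.0933, 0.1077]
orientation: [-2.229, 1.708, -0.49]
contact_force: [-9.4, 1.0, 16.8]
grip_width: 0.0129
gripper_force: 61.9
```

```bash
python3 -c "
from h import *
st(-.3,-.2,-.8); print(r.get_obs()['joints'].round(2))"
```

```text
s -0.5 x 0.15 y -1.45 F n 19.3 x -1.7 y -0.7 M tool [-0.32 -0.82 -0.08] grip 0.0129 rot tool [ 0.1 -0.1 45.4]
turn [-19.87  -0.97  40.85] | 45.4 shift [-0.6 -0.4 -0.1] j [-1.03  0.53  0.9   2.22 -1.25  0.32 -2.  ] t 10.55
tx [ 0.79 -0.5   0.37] ty [-0.44 -0.87 -0.23]
[-1.03  0.53  0.9   2.22 -1.25  0.32 -2.  ]
```

servo_tool:
  commands:
    - [1.7,0.1,-3.6,0,0,0,1]
    - [3.5,0.2,-7.2,0,0,0,1]
    - [5.2,0.2,-10.8,0,0,0,1]
    - [6.1,0.3,-12.6,0,0,0,1]
    - [7,0.3,-14.4,0,0,0,1]

```text
clock: 10.97
tcp_pos: [0.5978, 0.0929, 0.1079]
orientation: [-1.948, 1.974, -0.424]
contact_force: [-9.0, 1.2, 18.0]
grip_width: 0.0129
gripper_force: 61.9
```

```bash
python3 -c "
from h import *
st(-.3,-.2,-.8); print(r.get_obs()['joints'].round(2))"
```

```text
s -0.5 x 0.68 y -1.34 F n 20.1 x -1.1 y -1.3 M tool [-0.4  -0.57 -0.2 ] grip 0.0129 rot tool [ 0.1 -0.1 61.3]
turn [-26.8   -1.24  55.12] | 61.3 shift [-1.  -0.  -0.3] j [-1.05  0.55  0.94  2.22 -1.3   0.35 -2.24] t 10.97
tx [ 0.79 -0.5   0.37] ty [-0.44 -0.87 -0.23]
[-1.05  0.55  0.94  2.22 -1.3   0.35 -2.24]
```

servo_tool:
  commands:
    - [0.9,0,-1.8,0,0,0,1]
    - [1.7,0.1,-3.6,0,0,0,1]
    - [2.6,0.1,-5.4,0,0,0,1]
    - [3.5,0.2,-7.2,0,0,0,1]

```text
clock: 11.3
tcp_pos: [0.5977, 0.0929, 0.1079]
orientation: [-1.798, 2.092, -0.387]
contact_force: [-8.8, -0.8, 17.4]
grip_width: 0.0128
gripper_force: 63.3
```

```bash
python3 -c "
from h import *
st(-.3,-.2,-.8); print(r.get_obs()['joints'].round(2))"; python3 look.py turn1
```

```text
s -0.5 x 0.68 y -1.30 F n 19.5 x -0.1 y 0.5 M tool [-0.4  -0.49 -0.95] grip 0.0128 rot tool [ 0.1 -0.1 69.2]
turn [-30.22  -1.45  62.21] | 69.2 shift [-1.   0.  -0.3] j [-1.06  0.56  0.96  2.22 -1.31  0.36 -2.37] t 11.3
tx [ 0.79 -0.5   0.37] ty [-0.44 -0.87 -0.23]
[-1.06  0.56  0.96  2.22 -1.31  0.36 -2.37]
```

View pics/turn1.png

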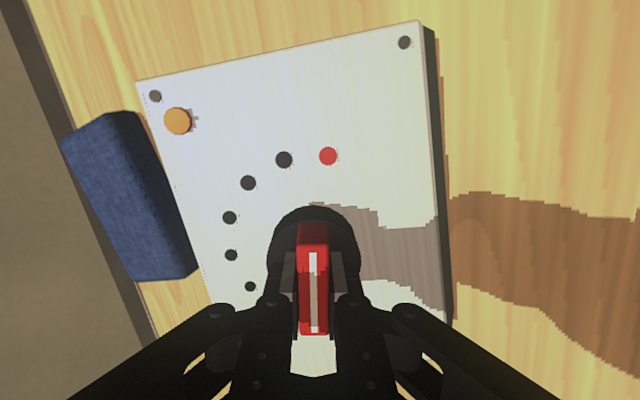

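The axial moment jumped from 0.2 to 0.95 N m at about 69°, and the bar points at the red mark (328,155): that's the stop. I'll relax, open and check.

servo_tool:
  commands:
    - [-0.9,0,1.8,-0.2,0,0.4,1]
    - [-0.9,0,1.8,-0.2,0,0.4,0.9]
    - [-0.9,0,1.8,-0.2,0,0.4,0.5]
    - [-0.9,0,1.8,-0.2,0,0.4,0.4]
    - [-0.9,0,1.8,-0.2,0,0.4,0.3]
  force: 20

```text
clock: 11.77
tcp_pos: [0.5966, 0.0931, 0.1067]
orientation: [-1.838, 2.066, -0.395]
contact_force: [0.1, 0.1, 0.7]
grip_width: 0.0485
gripper_force: 0.0
```

servo_tool:
  commands:
    - [0,0,0,0,0,0,0.3]
    - [0,0,0,0,0,0,0.3]
    - [0,0,0,0,0,0,0.3]

```text
clock: 12.02
tcp_pos: [0.5967, 0.093, 0.1068]
orientation: [-1.838, 2.065, -0.396]
contact_force: [-1.0, -0.5, -0.2]
grip_width: 0.0599
gripper_force: 0.0
```

servo_tool:
  commands:
    - [0,0,0,-9,-0.4,18,0.3]
    - [0,0,0,-18,-0.8,36,0.3]
    - [0,0,0,-27,-1.2,54,0.3]
    - [0,0,0,-35,-1.6,72,0.3]
    - [0,0,0,-43,-2,90,0.3]

```text
clock: 12.43
tcp_pos: [0.5531, 0.0907, 0.1976]
orientation: [-1.838, 2.066, -0.395]
contact_force: [1.0, 0.2, -0.6]
grip_width: 0.0599
gripper_force: 0.0
```

servo_tool:
  commands:
    - [0,0,0,0,0,0,0.3]
    - [0,0,0,0,0,0,0.3]

```text
clock: 12.6
tcp_pos: [0.554, 0.0917, 0.1973]
orientation: [-1.839, 2.063, -0.396]
contact_force: [0.3, 1.3, -0.1]
grip_width: 0.0599
gripper_force: 0.0
```

```bash
python3 look.py fin
cat > mf.py <<'E'
from h import *
z=np.load('fin.npz'); im,P=z['im'],z['P']; print(r.get_obs()['joints'].round(2),r.get_obs()['clock'],r.get_obs()['contact_force'])
h=(P-SEAT)@n; a=(P-SEAT)@E1*1e3; b=(P-SEAT)@E2*1e3
near=np.hypot(a,b)<35
for nm,t in(('bartop',.048),('hubtop',.022)):
    m=near&(abs(h-t)<.004); q=np.c_[a[m],b[m]].astype(np.float32); print(nm,m.sum(),'h',np.median(h[m]),cv2.minAreaRect(q),cv2.minEnclosingCircle(q))
    A=np.c_[q/1e3,np.ones(len(q))]; print(' slope',np.linalg.lstsq(A,h[m],rcond=None)[0].round(3))
m=(abs(h+.006)<.003)&(np.hypot(a,b)<80); print('panel h',np.median(h[m]))
E
python3 mf.py
```

```text
[-1.44  0.47  1.41  2.25 -0.96  0.52 -2.63] 12.65 [ 1.27700933  1.06572125 -0.32504754]
bartop 1166 h 0.047789100075432016 ((0.9588289260864258, -0.03533935546875), (45.67214584350586, 14.010746002197266), 83.09940338134766) ((0.6566789150238037, 0.032660484313964844), 23.131494522094727)
 slope [0.004 0.007 0.048]
hubtop 1711 h 0.021865538640569795 ((0.8991661071777344, -0.6472434997558594), (46.112159729003906, 47.75929641723633), 84.22549438476562) ((1.0704396963119507, 0.2983151078224182), 24.085121154785156)
 slope [0.002 0.007 0.022]
panel h -0.006094841114242265
```

View pics/fin.png

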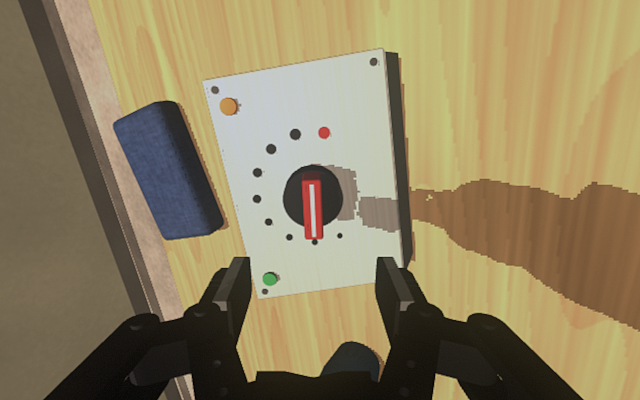

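The handle is home: bar top 47.8 mm above the seat, tilt under 0.01 rad, turned about 65° to the stop. The picture shows it standing on the shaft at (312,200), with the gripper clear.

```bash
python3 -c "
from bench import r
print(r.hand_in())"
```

```text
the job is handed in; nothing more can be done
None
```

I pushed the handle fully home on the shaft, turned it clockwise about 65° until it hit a firm stop, then released it and handed the job in at about 12.7 s; the system gave no verdict back, and the jar, tile and pot were not touched.

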